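Sweep the jar lids off the printing screen

TASK

Clear the printing screen for the next print: sweep the three loose jar lids (red, orange and green) along the mesh with your fingertips and off its open end, so that they drop into the blue tray. Only push the lids, never pick them up, and leave the ink pot standing where it is on the mesh and everything else undisturbed.

Things in the scene. Friction and masses are not known exactly. Their poses are not given: they have to be found in the camera images.
- screen: Fixed printing screen lying on a wooden base: a flat grey mesh surface 60 mm above the table, 236 mm along its own x, 220 mm along its own y. A dark wooden rail, 20 mm wide with blue tape at the corners, runs along each long side (at own x = +-118 to +-138 mm) and stands 15 mm above the mesh. The two ends (own y = +-110 mm) are open, flush, with no rail. The mesh is rigid. Origin: centre of the underside, on the table; z up.
- blue_tray: Fixed open blue plastic tray, 250 mm along its own x, 90 mm along its own y, 54 mm tall, walls and floor 4 mm, standing on the table 1 mm off one open end of the screen (its axes parallel to the screen's). Either end may be the blue one: it lies 156 mm from the screen's centre towards the screen's +y or -y. Its rim is 6 mm below the mesh, so what is pushed right past the end and the rim falls in. Origin: centre of its underside; z up.
- white_tray: Fixed white tray of the same size at the other open end of the screen, with two paint tubes in it. Not for lids. Origin: centre of its underside; z up.
- lid_red: Loose red plastic jar lid lying flat on the mesh: a disc of 34 mm diameter, 14 mm tall, 14 to 28 g. Origin: centre of the disc (7 mm above the mesh), z along its axis. The three lids and the ink pot stand in four lanes side by side, the lanes about 54 mm apart along the screen's x and parallel to its y, one thing in each; which is in which lane varies.
- lid_orange: Loose orange plastic jar lid lying flat on the mesh: a disc of 34 mm diameter, 14 mm tall, 14 to 28 g. Origin: centre of the disc (7 mm above the mesh), z along its axis. The three lids and the ink pot stand in four lanes side by side, the lanes about 54 mm apart along the screen's x and parallel to its y, one thing in each; which is in which lane varies.
- lid_green: Loose green plastic jar lid lying flat on the mesh: a disc of 34 mm diameter, 14 mm tall, 14 to 28 g. Origin: centre of the disc (7 mm above the mesh), z along its axis. The three lids and the ink pot stand in four lanes side by side, the lanes about 54 mm apart along the screen's x and parallel to its y, one thing in each; which is in which lane varies.
- ink_pot: Small yellow ink pot with a paper band and black cap, 32 mm diameter, 44 mm tall, about 110 g, standing loose on the mesh among the lids. Origin: centre of its underside. Stays where it is.
- tube_a: Yellow paint tube, about 80 x 30 x 13 mm, lying in the white tray. Origin: middle of its underside. Stays there.
- tube_b: Orange paint tube, about 80 x 30 x 13 mm, lying in the white tray. Origin: middle of its underside. Stays there.
- paint_jar: Large yellow paint jar, 60 mm diameter, 100 mm tall, standing on the table beyond the screen. Origin: centre of its underside. Stays there.
- mug: Blue mug, 70 mm diameter, 80 mm tall, handle at one side, standing on the table beyond the screen. Origin: centre of its underside. Stays there.
- glue: White glue bottle with a red cap, 56 mm diameter, 150 mm tall, standing on the table to the robot's left of the screen. Origin: centre of its underside. Stays there.
- palette_knife: Palette knife lying on the table to the robot's right of the screen, along its own x. Stays there.

How it is judged (in metres and radians):
At the end, for the whole second after the job is handed in: All three lids lie at rest inside the blue tray (each centre between its walls and below its rim); the ink pot stands upright within 15 mm of where it was; the tubes, jar, mug, glue and palette knife are within 20 mm of where they were (x of lid_red in the frame of blue_tray between -0.121 and 0.121 m and y of lid_red in the frame of blue_tray between -0.041 and 0.041 m and z of each of lid_red, lid_orange, lid_green in the frame of blue_tray below 0.05 m and linear speed of each of lid_red, lid_orange, lid_green below 0.02 m/s and x of lid_orange in the frame of blue_tray between -0.121 and 0.121 m and y of lid_orange in the frame of blue_tray between -0.041 and 0.041 m and x of lid_green in the frame of blue_tray between -0.121 and 0.121 m and y of lid_green in the frame of blue_tray between -0.041 and 0.041 m and distance of ink_pot from where it was at the start of the episode below 0.015 m and angle between ink_pot's own z axis and vertical below 0.2 rad and distance of each of tube_a, tube_b, paint_jar, mug, glue, palette_knife from where it was at the start of the episode below 0.02 m); the robot touches nothing.
It fails at once if a lid is lifted: its centre rises more than 20 mm above where it lies on the mesh (height (world z) of any of lid_red, lid_orange, lid_green above 0.087 m).
It fails at once if the ink pot is shifted by more than 15 mm or tipped (distance of ink_pot from where it was at the start of the episode above 0.015 m or angle between ink_pot's own z axis and vertical above 0.3 rad).
It fails at once if another thing on the table or in the white tray is shifted by more than 20 mm (distance of any of tube_a, tube_b, paint_jar, mug, glue, palette_knife from where it was at the start of the episode above 0.02 m).
It also fails if it takes over 51 s, if anything falls off the work surface, if the arm or the gripper's body presses on something with over 40 N, if the wrist force passes 120 N, or if a joint passes its speed limit or range.

ROBOT

A 7-joint arm with a two-finger parallel gripper is mounted at the origin on the work surface. World frame = base frame: x ahead of the robot, y to its left, z up, the work surface at z = 0. Lengths are in mm, angles in degrees, forces in N, time in s.
With the tool pointing down it reaches from about 400 to 850 mm from the base axis. Payload 6.9 kg.
Tool frame: the origin (TCP) lies on the centre line of the jaws, within the pads' length; the fingertips stand 14 mm ahead of it and the grasp point (between the pads) lies 5 mm behind it; z points along the fingers, y is the line along which they close (so a half turn about z gives the same grasp; the last joint's range is limited). The gripper opens to 85 mm and grips with 20 to 120 N. Pads are 22 mm wide; open, the fingers measure 114 mm over their backs; the gripper's body (76 mm by 85 mm) begins 54 mm behind the grasp point. The pads swing forward as they close: fully open they stand 13 mm farther back than shut.
Start: joints at [74.628, 29.078, -13.613, 85.955, 7.202, 65.827, -8.869], TCP at [228.193, -581.842, 245.275] pointing down, gripper open.
Joint ranges: [-176.47, 176.47], [-13.61, 117.27], [-81.72, 77.17], [0.22, 143.17], [-87.28, 267.28], [10, 112.55], [-165.47, 165.47]. Speed limits (degrees/s): [136.94, 136.94, 180, 180, 180, 180, 180].

INTERFACE

Orientations are given as [roll, pitch, yaw] about the fixed x, y, z axes, in that order (R = Rz(yaw) Ry(pitch) Rx(roll)).
In Python, from workcell import r gives the robot as it stands.
- The arm moves only by the tool move_arm, never from a script. Its argument "increments" is a list of rows, each an object of numbers: "dx", "dy", "dz": the shift along the tool's x, y, z in m; "ax", "ay", "az": the turn, a rotation vector about the tool's x, y, z in rad. In form: [{"dx": .., "dy": .., "dz": .., "ax": .., "ay": .., "az": ..}, ...]. A call has 1 to 8 rows; each row shifts and turns the commanded pose from where the row before left it, along the tool's axes as they then stand; what a row does not reach is not made up. A row lasts 1/10 s, in which the tool goes at most 50 mm and 8.59 degrees, less where a joint would pass 70% of its speed; a pose out of reach is approached as far as the arm can. A call with a gripper value outside its range is refused whole. "gripper" is the finger opening in m, from 0 to 0.0854, set as the call begins (left out, the last holds). The fingers move at their own pace and stop on an object; the grip force is fixed at half the most. Time passes only in rows, so rows that do not move let the fingers close. It gives the time, the measured TCP pose, the force, the opening and the grip force at its end, in the units of the state.
- r.get_state(): the state, without advancing time (a new reading comes with each control period).
- r.grab_frame(name): name is "scene" or "top" or "wrist"; returns the picture (420x560x3 uint8, red, green, blue); there is no depth.
- r.get_calibration(name): a dict with "intrinsics" (3x3 intrinsics, pixels), "rvec" (rotation vector, rad) and "tvec" (3), from world to camera coordinates, as OpenCV has them; the wrist camera has in their place "T_tool_cam" (4x4, takes a point from camera to tool coordinates, whose origin is the TCP and whose axes are the flange's). Camera axes: x right, y down, z forward; pixel columns grow to the right and rows downward; lengths in mm; the calibration is good to about 2 mm. A picture is of the moment at which its call begins: read the wrist's pose just before it. get_calibration takes no time and is no camera call.
- r.finish_job(): hands the job in; it is judged then, once.
Trained networks look in the newest picture that a camera, given by its name, has taken for a name from the list of things; names that differ only in an ending like _2 or _b are one class to them, and where a whole thing is asked for, a point or a joint stands for the part that bears it (a point fixed in the world has none). Each returns a list of dicts, best first, with "confidence" (0 to 1); they miss things now and then, are a little off and sometimes report something else, mostly with a low value. They report only what shows in the picture. A call takes as long as a camera call.
- r.search_frame(query, camera): "extent" ([centre column, centre row, width, height] in pixels, round what is visible of it).
- r.outline_of(query, camera): "region" (420x560 bool, what is visible of it) and "extent" ([centre column, centre row, width, height] in pixels, round what is visible of it).
The state is a dict: "t": time; "qpos": joint angles; "qvel": joint speeds; "effort": joint torques, N m; "position": TCP position; "eef_rot": TCP orientation; "wrist_force": force on the tool from outside, world axes, zero at the start; "ft_torque": the same for the moment, N m; "gripper_width": finger opening in mm; "gripper_force": force on a finger pad.
Only numpy, scipy, OpenCV 4.12 (cv2) and the standard library are available. Lean on these libraries where they do the work, as an engineer would, in place of code of your own. Each camera call takes 0.05 s, during which the arm holds its last target. There are 200 camera calls.

## Working session

There is one attempt and no reset: what is moved stays moved. The work goes in short steps, Python scripts to look and compute and a tool call to move; the robot and the scene stay as the last step left them, time stands still between calls to the robot, and variables do not carry over. Pictures are saved under pics/ and viewed, at most 10 in all, crops included, and the job is handed in when it is done.

Besides the shell and the picture viewer there is one more tool, called as name([rows], argument=value, ...), one row to a line, values as JSON. move_arm: Moves the arm, as the interface text tells. Its arguments: {"type":"object","properties":{"increments":{"type":"array"},"gripper":{"type":"number"}},"required":["increments"]}

```bash
mkdir -p pics
cat > h.py <<'E'
import numpy as np, cv2
from workcell import r
def ray(cam,u,v,z):
    c=r.get_calibration(cam);K=np.array(c["intrinsics"],float);R=cv2.Rodrigues(np.array(c["rvec"],float))[0];t=np.array(c["tvec"],float).ravel()
    d=R.T@np.linalg.inv(K)@np.array([u,v,1.]);o=-R.T@t
    return o+d*(z-o[2])/d[2]
E
python3 - <<'E'
from h import *
for c in["top","scene"]:
    cv2.imwrite(f"pics/{c}.png",r.grab_frame(c)[:,:,::-1])
for n,z in [("lid_red",74),("lid_orange",74),("lid_green",74),("ink_pot",104),("blue_tray",54),("white_tray",54),("screen",60),("glue",150),("mug",80),("paint_jar",100),("palette_knife",5)]:
    for o in r.search_frame(n,"top")[:2]:
        e=o["extent"];print(n,round(o["confidence"],2),np.round(e),ray("top",e[0],e[1],z).round(0))
s=r.get_state();print(s["t"],s["position"],s["eef_rot"],s["gripper_width"])
E
```

```text
lid_red 0.71 [260. 201.  12.  17.] [641.  52.  74.]
lid_orange 0.73 [250. 244.  16.  13.] [537.  79.  74.]
lid_orange 0.27 [200. 230.  44.  98.] [574. 200.  74.]
lid_green 0.71 [267. 220.  14.  14.] [593.  35.  74.]
ink_pot 0.69 [272. 267.  15.  17.] [481.  26. 104.]
blue_tray 0.87 [199. 230.  42. 100.] [575. 207.  54.]
white_tray 0.69 [326. 236.  40. 103.] [ 552. -108.   54.]
screen 0.79 [262. 234. 102. 122.] [561.  49.  60.]
glue 0.76 [121. 258.  39.  22.] [516. 367. 150.]
mug 0.93 [331. 142.  40.  34.] [ 780. -127.   80.]
mug 0.44 [267. 221.  15.  15.] [591.  36.  80.]
paint_jar 0.64 [227. 145.  27.  28.] [778. 127. 100.]
paint_jar 0.34 [123. 258.  35.  22.] [513. 381. 100.]
palette_knife 0.62 [438. 250.  35. 109.] [ 508. -398.    5.]
palette_knife 0.41 [198. 229.  44. 104.] [580. 218.   5.]
0.65 [ 228.20793047 -581.84185511  245.28752118] [-1.79999807e+02 -5.77230741e-04  2.14166959e+01] 85.42669112444199
```

View pics/top.png

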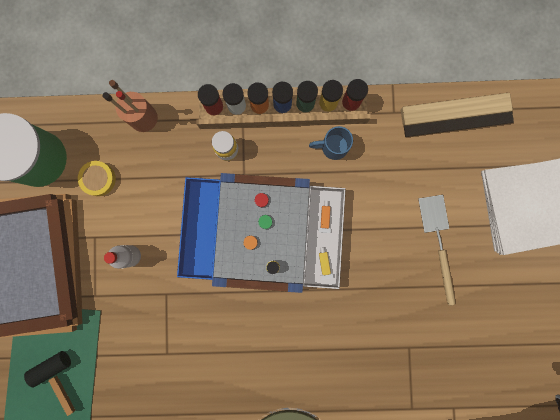

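View pics/scene.png

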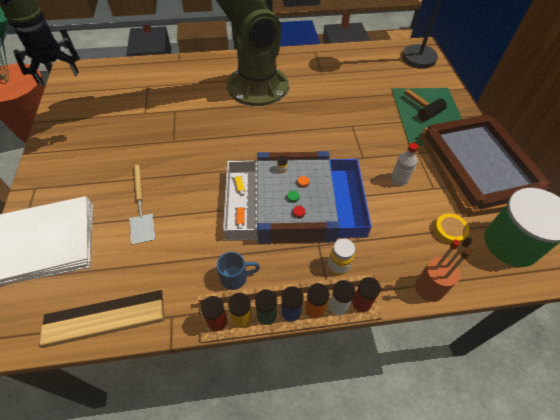

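The top picture shows the blue tray at the left (199,230), i.e. world +y. The lids are at red (260,201), green (267,220) and orange (250,244), with the pot at (272,267) in its own outer lane. The screen is yawed about -5°. I'll push along tool x with the gripper shut, one lane at a time.

move_arm([
  {"az": -0.139},
  {"az": -0.139},
  {"az": -0.139},
  {"az": -0.139},
  {"az": -0.139},
  {"az": -0.139},
  {"az": -0.139},
  {"az": -0.139},
], gripper=0)

```text
$.increments[0]: bad value
```

move_arm([
  {"dx": 0, "dy": 0, "dz": 0, "ax": 0, "ay": 0, "az": -0.139},
  {"dx": 0, "dy": 0, "dz": 0, "ax": 0, "ay": 0, "az": -0.139},
  {"dx": 0, "dy": 0, "dz": 0, "ax": 0, "ay": 0, "az": -0.139},
  {"dx": 0, "dy": 0, "dz": 0, "ax": 0, "ay": 0, "az": -0.139},
  {"dx": 0, "dy": 0, "dz": 0, "ax": 0, "ay": 0, "az": -0.139},
  {"dx": 0, "dy": 0, "dz": 0, "ax": 0, "ay": 0, "az": -0.139},
  {"dx": 0, "dy": 0, "dz": 0, "ax": 0, "ay": 0, "az": -0.139},
  {"dx": 0, "dy": 0, "dz": 0, "ax": 0, "ay": 0, "az": -0.139},
], gripper=0)

```text
t: 1.45
position: [228.1, -581.9, 245.3]
eef_rot: [-180.0, 0.0, 85.4]
wrist_force: [0.1, -0.2, 0.3]
gripper_width: -0.1
gripper_force: 0.0
```

move_arm([
  {"dx": 0.038, "dy": 0.022, "dz": 0, "ax": 0, "ay": 0, "az": 0},
  {"dx": 0.038, "dy": 0.022, "dz": 0, "ax": 0, "ay": 0, "az": 0},
  {"dx": 0.038, "dy": 0.022, "dz": 0, "ax": 0, "ay": 0, "az": 0},
  {"dx": 0.038, "dy": 0.022, "dz": 0, "ax": 0, "ay": 0, "az": 0},
  {"dx": 0.038, "dy": 0.022, "dz": 0, "ax": 0, "ay": 0, "az": 0},
  {"dx": 0.038, "dy": 0.022, "dz": 0, "ax": 0, "ay": 0, "az": 0},
  {"dx": 0.038, "dy": 0.022, "dz": 0, "ax": 0, "ay": 0, "az": 0},
  {"dx": 0.038, "dy": 0.022, "dz": 0, "ax": 0, "ay": 0, "az": 0},
])

```text
t: 2.25
position: [430.1, -292.5, 245.6]
eef_rot: [180.0, 0.0, 85.1]
wrist_force: [1.2, -0.7, 0.4]
gripper_width: 0.4
gripper_force: 0.0
```

move_arm([
  {"dx": 0.038, "dy": 0.022, "dz": 0, "ax": 0, "ay": 0, "az": 0},
  {"dx": 0.038, "dy": 0.022, "dz": 0, "ax": 0, "ay": 0, "az": 0},
  {"dx": 0.038, "dy": 0.022, "dz": 0, "ax": 0, "ay": 0, "az": 0},
  {"dx": 0.038, "dy": 0.022, "dz": 0, "ax": 0, "ay": 0, "az": 0},
  {"dx": 0.038, "dy": 0.022, "dz": 0, "ax": 0, "ay": 0, "az": 0},
  {"dx": 0.038, "dy": 0.022, "dz": 0, "ax": 0, "ay": 0, "az": 0},
  {"dx": 0.02, "dy": 0.02, "dz": 0, "ax": 0, "ay": 0, "az": 0},
  {"dx": 0, "dy": 0, "dz": 0, "ax": 0, "ay": 0, "az": 0},
])

```text
t: 3.05
position: [604.0, -55.0, 245.2]
eef_rot: [179.9, -0.2, 85.5]
wrist_force: [-0.0, -0.7, -0.1]
gripper_width: 0.2
gripper_force: 0.0
```

```bash
cat > w.py <<'E'
from h import *
from scipy.spatial.transform import Rotation as Ro
import sys
def wrist(name):
    s=r.get_state();im=r.grab_frame("wrist");cv2.imwrite(f"pics/{name}.png",im[:,:,::-1])
    c=r.get_calibration("wrist");K=np.array(c["intrinsics"],float);T=np.array(c["T_tool_cam"],float)
    R=Ro.from_euler("xyz",s["eef_rot"],degrees=True).as_matrix();p=np.array(s["position"])
    print(s["t"],p.round(1),np.round(s["eef_rot"],1))
    for n,z in [("lid_red",74),("lid_orange",74),("lid_green",74),("ink_pot",104)]:
        for o in r.search_frame(n,"wrist")[:1]:
            e=o["extent"];d=R@T[:3,:3]@np.linalg.inv(K)@np.array([e[0],e[1],1.]);q=R@T[:3,3]+p
            w=q+d*(z-q[2])/d[2];print(n,round(o["confidence"],2),np.round(e),w.round(0),"tool",(R.T@(w-p)).round(0))
wrist(sys.argv[1])
E
python3 w.py w1
```

```text
3.05 [604.  -55.  245.2] [179.9  -0.2  85.5]
lid_red 0.86 [309.  84.  35.  38.] [648.  49.  74.] tool [107.  35. 172.]
lid_orange 0.7 [195.  56.  40.  42.] [546.  81.  74.] tool [130. -69. 172.]
lid_green 0.83 [252.  99.  42.  39.] [593.  41.  74.] tool [ 94. -19. 172.]
ink_pot 0.7 [134. 125.  52.  34.] [490.  26. 104.] tool [  71. -120.  141.]
```

View pics/w1.png

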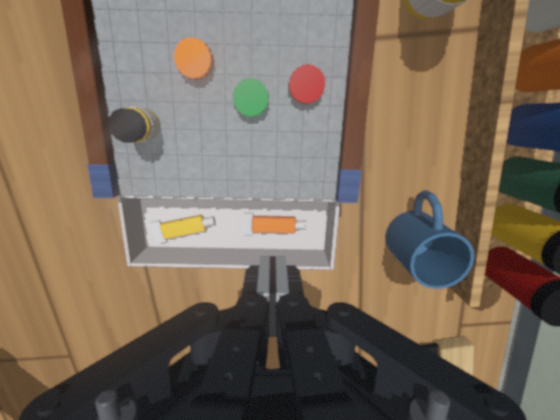

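The wrist view agrees: red (309,84), green (252,99) and orange (195,56), with the pot (134,125) well aside, and the tool is aligned with the rails. Next I'll descend behind red.

move_arm([
  {"dx": 0.03, "dy": 0.0175, "dz": 0, "ax": 0, "ay": 0, "az": 0},
  {"dx": 0.029, "dy": 0.0175, "dz": 0, "ax": 0, "ay": 0, "az": 0},
  {"dx": 0, "dy": 0, "dz": 0.045, "ax": 0, "ay": 0, "az": 0},
  {"dx": 0, "dy": 0, "dz": 0.045, "ax": 0, "ay": 0, "az": 0},
  {"dx": 0, "dy": 0, "dz": 0.04, "ax": 0, "ay": 0, "az": 0},
  {"dx": 0, "dy": 0, "dz": 0.02, "ax": 0, "ay": 0, "az": 0},
  {"dx": 0, "dy": 0, "dz": 0.009, "ax": 0, "ay": 0, "az": 0},
  {"dx": 0, "dy": 0, "dz": 0, "ax": 0, "ay": 0, "az": 0},
])

```text
t: 4.1
position: [641.2, -5.0, 85.6]
eef_rot: [-179.9, 0.0, 85.1]
wrist_force: [0.1, -0.5, 0.4]
gripper_width: 0.6
gripper_force: 0.0
```

move_arm([
  {"dx": 0, "dy": 0, "dz": 0.003, "ax": 0, "ay": 0, "az": 0},
  {"dx": 0, "dy": 0, "dz": 0.002, "ax": 0, "ay": 0, "az": 0},
  {"dx": 0, "dy": 0, "dz": 0, "ax": 0, "ay": 0, "az": 0},
])

```text
t: 4.4
position: [642.2, -4.0, 82.2]
eef_rot: [179.9, -0.0, 85.1]
wrist_force: [-0.4, 0.4, 0.0]
gripper_width: -0.0
gripper_force: 0.0
```

```bash
python3 w.py w2
```

```text
4.4 [642.2  -4.   82.2] [179.9  -0.   85.1]
lid_red 0.84 [269. 174.  71.  72.] [646.  50.  74.] tool [54. -1.  8.]
lid_orange 0.74 [ 45. 127.  90.  81.] [549.  80.  74.] tool [  75. -100.    8.]
lid_green 0.68 [162. 197.  79.  73.] [594.  43.  74.] tool [ 43. -52.   8.]
ink_pot 0.45 [  2. 247.   4.  23.] [539.  36. 104.] tool [  31. -106.  -22.]
```

View pics/w2.png

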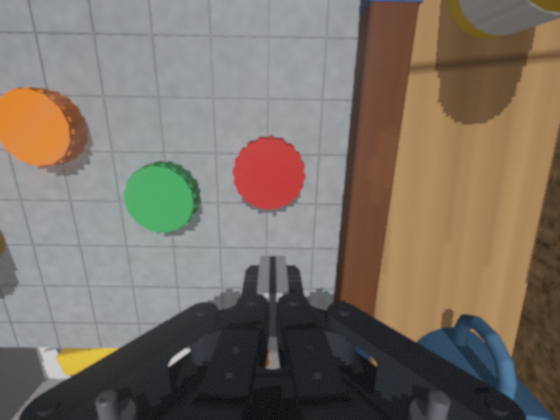

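Aligned with red (269,174). The tips look narrow, so I'll open the jaws slightly to make a self-centring two-point pusher, lower to the mesh and sweep.

move_arm([
  {"dx": 0, "dy": 0, "dz": 0.002, "ax": 0, "ay": 0, "az": 0},
  {"dx": 0, "dy": 0, "dz": 0.002, "ax": 0, "ay": 0, "az": 0},
  {"dx": 0.01, "dy": 0, "dz": 0, "ax": 0, "ay": 0, "az": 0},
  {"dx": 0.01, "dy": 0, "dz": 0, "ax": 0, "ay": 0, "az": 0},
  {"dx": 0.01, "dy": 0, "dz": 0, "ax": 0, "ay": 0, "az": 0},
  {"dx": 0.01, "dy": 0, "dz": 0, "ax": 0, "ay": 0, "az": 0},
  {"dx": 0.01, "dy": 0, "dz": 0, "ax": 0, "ay": 0, "az": 0},
  {"dx": 0.01, "dy": 0, "dz": 0, "ax": 0, "ay": 0, "az": 0},
], gripper=0.012)

```text
t: 5.45
position: [646.9, 57.1, 77.3]
eef_rot: [180.0, -0.0, 85.2]
wrist_force: [-0.3, -0.5, 0.7]
gripper_width: 12.0
gripper_force: 0.1
```

```bash
python3 w.py w3
```

```text
5.45 [646.9  57.1  77.3] [180.   -0.   85.2]
lid_red 0.72 [272. 226.  70.  72.] [650.  86.  74.] tool [30.  1.  3.]
lid_orange 0.56 [ 64. 250.  83.  71.] [547.  83.  74.] tool [  17. -102.    3.]
lid_green 0.79 [172. 299.  71.  56.] [595.  50.  74.] tool [-11. -51.   3.]
ink_pot 0.6 [ 13. 345.  25.  61.] [536.  54. 104.] tool [ -13. -110.  -27.]
```

View pics/w3.png

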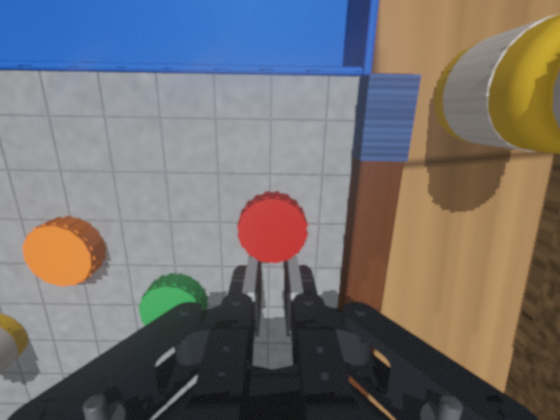

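The two-point pusher holds red centred at (272,226), and the tray rim is at row 70. Pushing on.

move_arm([
  {"dx": 0.015, "dy": 0, "dz": 0, "ax": 0, "ay": 0, "az": 0},
  {"dx": 0.015, "dy": 0, "dz": 0, "ax": 0, "ay": 0, "az": 0},
  {"dx": 0.015, "dy": 0, "dz": 0, "ax": 0, "ay": 0, "az": 0},
  {"dx": 0.015, "dy": 0, "dz": 0, "ax": 0, "ay": 0, "az": 0},
  {"dx": 0.015, "dy": 0, "dz": 0, "ax": 0, "ay": 0, "az": 0},
  {"dx": 0.015, "dy": 0, "dz": 0, "ax": 0, "ay": 0, "az": 0},
  {"dx": 0.015, "dy": 0, "dz": 0, "ax": 0, "ay": 0, "az": 0},
  {"dx": 0.005, "dy": 0, "dz": 0, "ax": 0, "ay": 0, "az": 0},
])

```text
t: 6.5
position: [656.0, 168.7, 77.4]
eef_rot: [-180.0, -0.1, 85.3]
wrist_force: [0.1, 0.4, 0.7]
gripper_width: 12.4
gripper_force: 0.0
```

```bash
python3 w.py w4
```

```text
6.5 [656.  168.7  77.4] [-1.80e+02 -1.00e-01  8.53e+01]
lid_red 0.94 [274. 233.  55.  40.] [660. 194.  74.] tool [26.  2.  3.]
ink_pot 0.72 [273. 232.  54.  37.] [660. 207. 104.] tool [ 39.   1. -27.]
```

View pics/w4.png

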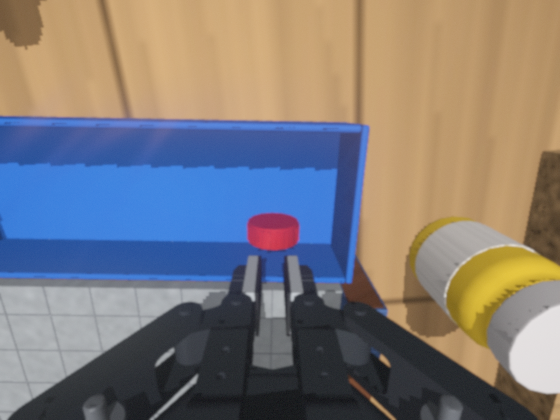

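Red has dropped past the rim (274,233). Next is green.

move_arm([
  {"dx": 0, "dy": 0, "dz": -0.02, "ax": 0, "ay": 0, "az": 0},
  {"dx": 0, "dy": 0, "dz": -0.02, "ax": 0, "ay": 0, "az": 0},
  {"dx": -0.036, "dy": -0.0104, "dz": 0, "ax": 0, "ay": 0, "az": 0},
  {"dx": -0.036, "dy": -0.0104, "dz": 0, "ax": 0, "ay": 0, "az": 0},
  {"dx": -0.036, "dy": -0.0104, "dz": 0, "ax": 0, "ay": 0, "az": 0},
  {"dx": -0.036, "dy": -0.0104, "dz": 0, "ax": 0, "ay": 0, "az": 0},
  {"dx": -0.036, "dy": -0.0104, "dz": 0, "ax": 0, "ay": 0, "az": 0},
  {"dx": 0, "dy": 0, "dz": 0, "ax": 0, "ay": 0, "az": 0},
])

```text
t: 7.55
position: [587.0, -17.8, 116.8]
eef_rot: [-179.9, 0.3, 84.6]
wrist_force: [0.4, -0.5, 0.0]
gripper_width: 12.2
gripper_force: 0.0
```

```bash
python3 w.py w5
```

```text
7.55 [587.  -17.8 116.8] [-179.9    0.3   84.6]
lid_orange 0.73 [175.  89.  69.  66.] [545.  80.  74.] tool [ 93. -51.  42.]
lid_green 0.83 [268. 149.  64.  63.] [591.  43.  74.] tool [62. -1. 42.]
ink_pot 0.63 [ 75. 204. 100.  70.] [493.  29. 104.] tool [ 38. -98.  13.]
```

move_arm([
  {"dx": 0, "dy": 0, "dz": 0.02, "ax": 0, "ay": 0, "az": 0},
  {"dx": 0, "dy": 0, "dz": 0.015, "ax": 0, "ay": 0, "az": 0},
  {"dx": 0, "dy": 0, "dz": 0.004, "ax": 0, "ay": 0, "az": 0},
  {"dx": 0.014, "dy": 0, "dz": 0, "ax": 0, "ay": 0, "az": 0},
  {"dx": 0.014, "dy": 0, "dz": 0, "ax": 0, "ay": 0, "az": 0},
  {"dx": 0.014, "dy": 0, "dz": 0, "ax": 0, "ay": 0, "az": 0},
  {"dx": 0.015, "dy": 0, "dz": 0, "ax": 0, "ay": 0, "az": 0},
  {"dx": 0.015, "dy": 0, "dz": 0, "ax": 0, "ay": 0, "az": 0},
])

```text
t: 8.6
position: [595.5, 64.3, 78.8]
eef_rot: [180.0, -0.0, 85.2]
wrist_force: [0.2, -0.1, 0.9]
gripper_width: 11.9
gripper_force: 0.1
```

```bash
python3 w.py w6
```

```text
8.6 [595.5  64.3  78.8] [180.   -0.   85.2]
lid_red 0.78 [368.  46.  70.  38.] [643. 167.  74.] tool [107.  39.   5.]
lid_orange 0.93 [166. 255.  76.  67.] [544.  83.  74.] tool [ 14. -53.   5.]
lid_green 0.85 [272. 227.  72.  70.] [598.  93.  74.] tool [29.  0.  5.]
ink_pot 0.78 [ 59. 364. 112.  94.] [499.  47. 104.] tool [-25. -94. -25.]
```

move_arm([
  {"dx": 0.015, "dy": 0, "dz": 0, "ax": 0, "ay": 0, "az": 0},
  {"dx": 0.015, "dy": 0, "dz": 0, "ax": 0, "ay": 0, "az": 0},
  {"dx": 0.015, "dy": 0, "dz": 0, "ax": 0, "ay": 0, "az": 0},
  {"dx": 0.015, "dy": 0, "dz": 0, "ax": 0, "ay": 0, "az": 0},
  {"dx": 0.015, "dy": 0, "dz": 0, "ax": 0, "ay": 0, "az": 0},
  {"dx": 0.015, "dy": 0, "dz": 0, "ax": 0, "ay": 0, "az": 0},
  {"dx": 0.015, "dy": 0, "dz": 0, "ax": 0, "ay": 0, "az": 0},
  {"dx": 0.005, "dy": 0, "dz": 0, "ax": 0, "ay": 0, "az": 0},
])

```text
t: 9.65
position: [604.4, 174.9, 78.4]
eef_rot: [180.0, -0.1, 85.3]
wrist_force: [0.0, -0.3, 0.5]
gripper_width: 11.9
gripper_force: 0.0
```

```bash
python3 w.py w7
```

```text
9.65 [604.4 174.9  78.4] [ 1.80e+02 -1.00e-01  8.53e+01]
lid_red 0.66 [352. 237.  56.  36.] [646. 195.  74.] tool [23. 40.  4.]
lid_orange 0.47 [179. 396.  27.  30.] [543. 100.  74.] tool [-80. -55.   4.]
lid_green 0.66 [273. 199.  52.  54.] [609. 218.  74.] tool [43.  1.  4.]
```

View pics/w7.png

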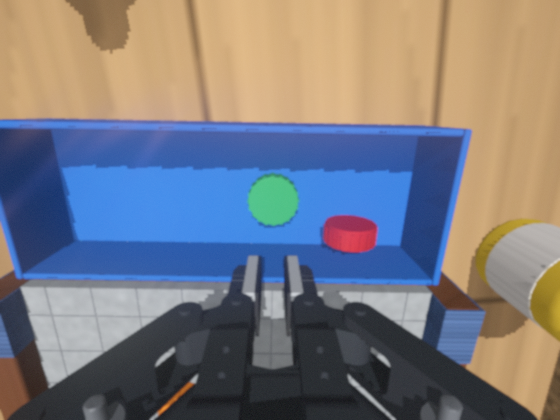

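Both are in: green flat at (273,199), red leaning on the near wall inside the tray at (352,237). Next is orange.

move_arm([
  {"dx": 0, "dy": 0, "dz": -0.02, "ax": 0, "ay": 0, "az": 0},
  {"dx": 0, "dy": 0, "dz": -0.02, "ax": 0, "ay": 0, "az": 0},
  {"dx": -0.033, "dy": -0.013, "dz": 0, "ax": 0, "ay": 0, "az": 0},
  {"dx": -0.033, "dy": -0.013, "dz": 0, "ax": 0, "ay": 0, "az": 0},
  {"dx": -0.033, "dy": -0.013, "dz": 0, "ax": 0, "ay": 0, "az": 0},
  {"dx": -0.033, "dy": -0.012, "dz": 0, "ax": 0, "ay": 0, "az": 0},
  {"dx": 0, "dy": 0, "dz": 0, "ax": 0, "ay": 0, "az": 0},
  {"dx": 0, "dy": 0, "dz": 0, "ax": 0, "ay": 0, "az": 0},
])

```text
t: 10.7
position: [542.5, 42.9, 118.5]
eef_rot: [180.0, 0.0, 84.9]
wrist_force: [0.6, 0.5, 0.4]
gripper_width: 11.9
gripper_force: 0.0
```

```bash
python3 w.py w8
```

```text
10.7 [542.5  42.9 118.5] [180.    0.   84.9]
lid_red 0.57 [430.  18.  63.  27.] [634. 162.  74.] tool [127.  81.  44.]
lid_orange 0.83 [266. 188.  59.  56.] [543.  81.  74.] tool [38. -3. 44.]
lid_green 0.79 [346.   9.  51.  18.] [592. 170.  74.] tool [131.  38.  44.]
ink_pot 0.57 [176. 286.  70.  71.] [489.  37. 104.] tool [-10. -53.  15.]
```

View pics/w8.png

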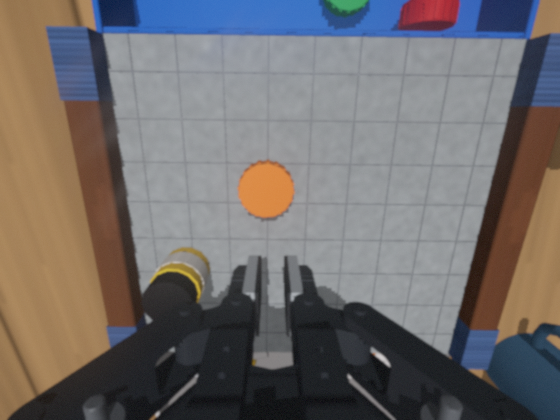

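Orange (266,188) is aligned, but the pot (176,286) is close to the outer knuckles. I'll lean the tool forward about 23° to keep the knuckles clear of the pot, then descend in steps while watching the force.

move_arm([
  {"dx": 0.006, "dy": -0.001, "dz": 0, "ax": 0, "ay": -0.1, "az": 0},
  {"dx": 0, "dy": 0, "dz": 0, "ax": 0, "ay": -0.1, "az": 0},
  {"dx": 0, "dy": 0, "dz": 0, "ax": 0, "ay": -0.1, "az": 0},
  {"dx": 0, "dy": 0, "dz": 0, "ax": 0, "ay": -0.1, "az": 0},
  {"dx": 0.004, "dy": 0, "dz": 0.009, "ax": 0, "ay": 0, "az": 0},
  {"dx": 0.004, "dy": 0, "dz": 0.009, "ax": 0, "ay": 0, "az": 0},
  {"dx": 0, "dy": 0, "dz": 0, "ax": 0, "ay": 0, "az": 0},
  {"dx": 0, "dy": 0, "dz": 0, "ax": 0, "ay": 0, "az": 0},
])

```text
t: 11.75
position: [541.8, 49.4, 98.3]
eef_rot: [-179.9, 22.9, 85.0]
wrist_force: [0.1, -0.9, 0.3]
gripper_width: 12.3
gripper_force: 0.0
```

```bash
python3 w.py w9
```

```text
11.75 [541.8  49.4  98.3] [-179.9   22.9   85. ]
lid_orange 0.8 [268. 198.  71.  69.] [543.  85.  74.] tool [42. -1.  9.]
ink_pot 0.92 [171. 286.  73.  80.] [496.  60. 104.] tool [  4. -47.  -8.]
```

View pics/w9.png

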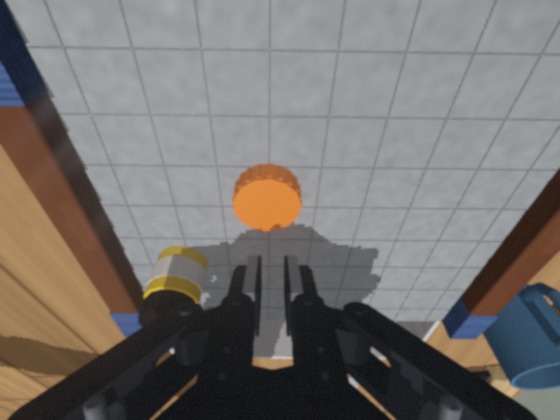

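The pot (171,286) is clear of the leaned fingers and there is no force. Descending the rest, then pushing gently.

move_arm([
  {"dx": 0.002, "dy": 0, "dz": 0.005, "ax": 0, "ay": 0, "az": 0},
  {"dx": 0.002, "dy": 0, "dz": 0.005, "ax": 0, "ay": 0, "az": 0},
  {"dx": 0.002, "dy": 0, "dz": 0.004, "ax": 0, "ay": 0, "az": 0},
  {"dx": 0, "dy": 0, "dz": 0, "ax": 0, "ay": 0, "az": 0},
  {"dx": 0.0074, "dy": 0, "dz": -0.0031, "ax": 0, "ay": 0, "az": 0},
  {"dx": 0.0092, "dy": 0, "dz": -0.0039, "ax": 0, "ay": 0, "az": 0},
  {"dx": 0.0092, "dy": 0, "dz": -0.0039, "ax": 0, "ay": 0, "az": 0},
  {"dx": 0, "dy": 0, "dz": 0, "ax": 0, "ay": 0, "az": 0},
])

```text
t: 12.8
position: [544.7, 82.1, 83.3]
eef_rot: [180.0, 22.8, 85.3]
wrist_force: [-0.3, 0.5, -0.7]
gripper_width: 11.3
gripper_force: 0.0
```

```bash
python3 w.py w10
```

```text
12.8 [544.7  82.1  83.3] [180.   22.8  85.3]
lid_red 0.92 [513.  25.  94.  49.] [622. 185.  74.] tool [104.  68. -34.]
lid_orange 0.69 [273. 227.  76.  68.] [548. 112.  74.] tool [31.  1. -3.]
lid_green 0.93 [395.   6.  54.  13.] [588. 192.  74.] tool [108.  34. -35.]
ink_pot 0.75 [186. 339.  52.  88.] [502.  70. 104.] tool [-23. -41. -13.]
```

move_arm([
  {"dx": 0.0132, "dy": 0, "dz": -0.0056, "ax": 0, "ay": 0, "az": 0},
  {"dx": 0.0132, "dy": 0, "dz": -0.0056, "ax": 0, "ay": 0, "az": 0},
  {"dx": 0.0132, "dy": 0, "dz": -0.0056, "ax": 0, "ay": 0, "az": 0},
  {"dx": 0.0132, "dy": 0, "dz": -0.0056, "ax": 0, "ay": 0, "az": 0},
  {"dx": 0.0132, "dy": 0, "dz": -0.0056, "ax": 0, "ay": 0, "az": 0},
  {"dx": 0.0132, "dy": 0, "dz": -0.0056, "ax": 0, "ay": 0, "az": 0},
  {"dx": 0.0132, "dy": 0, "dz": -0.0056, "ax": 0, "ay": 0, "az": 0},
  {"dx": 0, "dy": 0, "dz": 0, "ax": 0, "ay": 0, "az": 0},
])

```text
t: 13.85
position: [552.8, 182.5, 83.2]
eef_rot: [-180.0, 22.8, 85.3]
wrist_force: [-0.2, 1.2, 0.8]
gripper_width: 11.5
gripper_force: 0.0
```

move_arm([
  {"dx": -0.008, "dy": 0, "dz": -0.018, "ax": 0, "ay": 0, "az": 0},
  {"dx": -0.016, "dy": 0, "dz": -0.036, "ax": 0, "ay": 0, "az": 0},
  {"dx": -0.016, "dy": 0, "dz": -0.036, "ax": 0, "ay": 0.1, "az": 0},
  {"dx": -0.04, "dy": 0, "dz": -0.01, "ax": 0, "ay": 0.1, "az": 0},
  {"dx": -0.04, "dy": 0, "dz": 0, "ax": 0, "ay": 0.1, "az": 0},
  {"dx": -0.04, "dy": 0, "dz": 0, "ax": 0, "ay": 0.1, "az": 0},
  {"dx": 0, "dy": 0, "dz": 0, "ax": 0, "ay": 0, "az": 0},
  {"dx": 0, "dy": 0, "dz": 0, "ax": 0, "ay": 0, "az": 0},
])

```text
t: 14.65
position: [543.2, 58.3, 215.4]
eef_rot: [180.0, 0.1, 84.6]
wrist_force: [0.1, 1.0, 0.1]
gripper_width: 12.1
gripper_force: 0.0
```

```bash
python3 w.py w11
```

```text
14.65 [543.2  58.3 215.4] [1.80e+02 1.00e-01 8.46e+01]
lid_red 0.71 [376.  65.  38.  19.] [641. 168.  74.] tool [118.  87. 141.]
lid_orange 0.76 [270.  39.  35.  40.] [556. 195.  74.] tool [137.  -0. 141.]
lid_green 0.73 [321.  43.  38.  39.] [596. 188.  74.] tool [135.  41. 141.]
ink_pot 0.57 [210. 245.  38.  46.] [486.  33. 104.] tool [-31. -55. 111.]
```

View pics/w11.png

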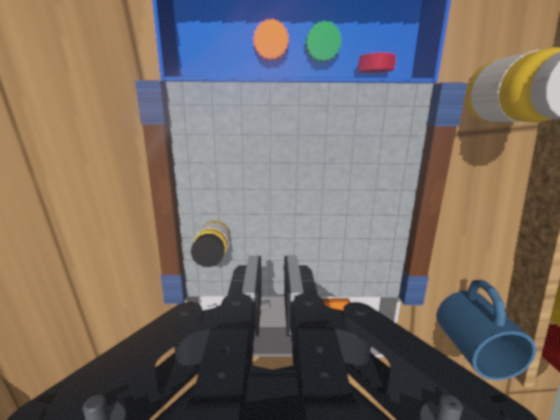

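All three lids are in the blue tray: orange (270,39) and green (321,43) flat, red (376,65) resting on edge against the near wall, well below the rim. The pot stands where it was. Handing in.

```bash
python3 -c "
from workcell import r
print(r.finish_job())"
```

```text
the job is handed in; nothing more can be done
None
```

I swept all three lids into the blue tray (red rests on its edge against the near wall, below the rim), left the ink pot standing in place, and handed the job in at about 15 s; no verdict came back.

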